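Build the next tier of a kiln load

TASK

Build the next tier of the kiln load: stand the two tall pale kiln props upright on the lower shelf's two red marks, one centred on each, then lay the dark shelf strip flat along the tops of both, centred over the lower shelf and in line with it, and last stand the blue cup upright on the middle of the strip. Leave the two short brown props and the white cup where they stand.

Things in the scene. Friction and masses are not known exactly. Their poses are not given: they have to be found in the camera images.
- tall_prop_1: loose kiln prop of pale buff fired clay standing upright on the bench: a square post 38 x 38 mm, 75 mm tall, with a dark round spot (the tube's hole, only painted) on its flat top. Origin: centre of its underside; z up along it, x and y square to its side faces. One of the two tall props; either may go on either mark, any way round.
- tall_prop_2: loose kiln prop of pale buff fired clay standing upright on the bench: a square post 38 x 38 mm, 75 mm tall, with a dark round spot (the tube's hole, only painted) on its flat top. Origin: centre of its underside; z up along it, x and y square to its side faces. The other tall prop, just like the first.
- short_prop_1: loose kiln prop of brown fired clay standing upright on the bench: a square post 38 x 38 mm, 35 mm tall, with a dark round spot (the tube's hole, only painted) on its flat top. Origin: centre of its underside; z up along it, x and y square to its side faces. One of the two short props, to be left alone.
- short_prop_2: loose kiln prop of brown fired clay standing upright on the bench: a square post 38 x 38 mm, 35 mm tall, with a dark round spot (the tube's hole, only painted) on its flat top. Origin: centre of its underside; z up along it, x and y square to its side faces. The other short prop, to be left alone.
- strip: loose dark grey shelf strip, a flat slab 200 mm long (its x) by 56 mm wide (its y) by 18 mm thick, about 0.4 kg, lying flat on the bench. Origin: centre of its underside; z up.
- blue_cup: loose round straight-sided cup, outside 52 mm across (46 mm at the foot, full width from 12 mm up), 62 mm tall, open at the top, wall 4 mm, no handle, glazed dark blue, standing upright on the bench. Origin: centre of its underside; z up its axis. To be loaded.
- white_cup: loose round straight-sided cup, outside 52 mm across (46 mm at the foot, full width from 12 mm up), 62 mm tall, open at the top, wall 4 mm, no handle, unglazed and white, standing upright on the bench. Origin: centre of its underside; z up its axis. To be left alone.
- lower_shelf: fixed cream kiln shelf lying on the bench, 280 mm long (its x) by 130 mm wide (its y) by 20 mm thick, with two red marks on its long centre line. Origin: centre of its underside, at bench height; z up. The bench top is at z = 0.
- mark_a: flat round mark of dark red oxide, 48 mm across, painted on the top of the lower shelf (20 mm above the bench), 70 mm from the shelf's centre towards its -x end. Origin: the mark's centre; axes as the lower shelf's.
- mark_b: flat round mark of dark red oxide, 48 mm across, painted on the top of the lower shelf (20 mm above the bench), 70 mm from the shelf's centre towards its +x end. Origin: the mark's centre; axes as the lower shelf's.
There are look-alikes about, which are no part of the job. What is shaped like the tall_prop_1 but turquoise or yellow is not meant. What is shaped like the blue_cup but green is not meant.

How it is judged:
On the way, in this order (a step that is already met when the one before it is completed fails the run):
1. both tall props stand released on the marks, one on each (((horizontal distance between tall_prop_1 and mark_a below 0.012 m and horizontal distance between tall_prop_2 and mark_b below 0.012 m) or (horizontal distance between tall_prop_1 and mark_b below 0.012 m and horizontal distance between tall_prop_2 and mark_a below 0.012 m)) and z of tall_prop_1 in the frame of lower_shelf between 0.014 and 0.026 m and angle between each of tall_prop_1, tall_prop_2's own z axis and vertical below 0.06 rad and z of tall_prop_2 in the frame of lower_shelf between 0.014 and 0.026 m and contact force between each of tall_prop_1, tall_prop_2 and the fingers below 0.05 N), for 0.2 s.
2. the strip lies released across both props (((horizontal distance between tall_prop_1 and mark_a below 0.012 m and horizontal distance between tall_prop_2 and mark_b below 0.012 m) or (horizontal distance between tall_prop_1 and mark_b below 0.012 m and horizontal distance between tall_prop_2 and mark_a below 0.012 m)) and z of tall_prop_1 in the frame of lower_shelf between 0.014 and 0.026 m and angle between each of tall_prop_1, tall_prop_2's own z axis and vertical below 0.06 rad and z of tall_prop_2 in the frame of lower_shelf between 0.014 and 0.026 m and horizontal distance between strip and lower_shelf below 0.015 m and z of strip in the frame of lower_shelf between 0.089 and 0.101 m and angle between strip's own z axis and vertical below 0.05 rad and angle between the x axis of strip and the x axis of lower_shelf, either way round below 0.14 rad and contact force between strip and the fingers below 0.05 N), for 0.2 s.
3. the blue cup stands released on the middle of the strip (((horizontal distance between tall_prop_1 and mark_a below 0.012 m and horizontal distance between tall_prop_2 and mark_b below 0.012 m) or (horizontal distance between tall_prop_1 and mark_b below 0.012 m and horizontal distance between tall_prop_2 and mark_a below 0.012 m)) and z of tall_prop_1 in the frame of lower_shelf between 0.014 and 0.026 m and angle between each of tall_prop_1, tall_prop_2's own z axis and vertical below 0.06 rad and z of tall_prop_2 in the frame of lower_shelf between 0.014 and 0.026 m and horizontal distance between strip and lower_shelf below 0.015 m and z of strip in the frame of lower_shelf between 0.089 and 0.101 m and angle between strip's own z axis and vertical below 0.05 rad and angle between the x axis of strip and the x axis of lower_shelf, either way round below 0.14 rad and horizontal distance between blue_cup and strip below 0.015 m and z of blue_cup in the frame of strip between 0.013 and 0.023 m and angle between blue_cup's own z axis and vertical below 0.08 rad and contact force between blue_cup and the fingers below 0.05 N), for 0.2 s.
At the end, for the whole second after the job is handed in: A tall prop upright on the lower shelf within 12 mm of each mark; the strip level on both, within 15 mm of the shelf's centre and 0.14 rad of its length; the blue cup upright on the strip within 15 mm of its middle (tilts: props 0.06, strip 0.05, cup 0.08 rad); all released, at rest (((horizontal distance between tall_prop_1 and mark_a below 0.012 m and horizontal distance between tall_prop_2 and mark_b below 0.012 m) or (horizontal distance between tall_prop_1 and mark_b below 0.012 m and horizontal distance between tall_prop_2 and mark_a below 0.012 m)) and z of tall_prop_1 in the frame of lower_shelf between 0.014 and 0.026 m and angle between each of tall_prop_1, tall_prop_2's own z axis and vertical below 0.06 rad and z of tall_prop_2 in the frame of lower_shelf between 0.014 and 0.026 m and horizontal distance between strip and lower_shelf below 0.015 m and z of strip in the frame of lower_shelf between 0.089 and 0.101 m and angle between strip's own z axis and vertical below 0.05 rad and angle between the x axis of strip and the x axis of lower_shelf, either way round below 0.14 rad and horizontal distance between blue_cup and strip below 0.015 m and z of blue_cup in the frame of strip between 0.013 and 0.023 m and angle between blue_cup's own z axis and vertical below 0.08 rad and linear speed of each of tall_prop_1, tall_prop_2, strip, blue_cup below 0.02 m/s and angular speed of each of tall_prop_1, tall_prop_2, strip, blue_cup below 0.2 rad/s); the robot touches nothing.
It fails at once if short prop 1 moved more than 20 mm (distance of short_prop_1 from where it was at the start of the episode above 0.02 m).
It fails at once if short prop 2 moved more than 20 mm (distance of short_prop_2 from where it was at the start of the episode above 0.02 m).
It fails at once if white cup moved more than 20 mm (distance of white_cup from where it was at the start of the episode above 0.02 m).
It also fails if it takes over 125 s, if anything falls off the work surface, if the arm or the gripper's body presses on something with over 40 N, if the wrist force passes 120 N, or if a joint passes its speed limit or range.

ROBOT

A 6-joint arm with a two-finger parallel gripper is mounted at the origin on the work surface. World frame = base frame: x ahead of the robot, y to its left, z up, the work surface at z = 0. Lengths are in m, angles in rad, forces in N, time in s.
With the tool pointing down it reaches from about 0.3 to 0.775 m from the base axis. Payload 14.6 kg.
Tool frame: the origin (TCP) lies on the centre line of the jaws, within the pads' length; the fingertips stand 19 mm ahead of it and the grasp point (between the pads) is the TCP; y points along the fingers, x is the direction in which the jaws open and shut, and the axes are right-handed (so a half turn about y gives the same grasp; the last joint's range is limited). The gripper opens to 94 mm and grips with 3 to 60 N. Pads are 16 mm wide; open, the fingers measure 119 mm over their backs; the gripper's body (75 mm by 177 mm) begins 78 mm behind the grasp point.
Start: joints at [1.055, 0.3, 1.521, -0, 1.321, -0.067], TCP at [0.239, 0.496, 0.224] pointing down, gripper open.
Joint ranges: [-3.03, 3.03], [-0.79, 2.21], [0.23, 2.52], [-1.04, 4.18], [0, 3.07], [-2.55, 2.55]. Speed limits (rad/s): [2.22, 2.22, 2.57, 3.14, 3.14, 3.14].

INTERFACE

Orientations are given as [roll, pitch, yaw] about the fixed x, y, z axes, in that order (R = Rz(yaw) Ry(pitch) Rx(roll)).
In Python, from station import get_obs, cams, workorder gives the robot as it stands.
- The arm moves only by the shell command python3 -m handwheel 'ROWS' [FORCE]. ROWS is JSON, a list of rows, each an object of numbers: "fingers": the opening, from -1 (shut) to 1 (fully open); "x", "y", "z": the shift along the tool's x, y, z in m; "spin": the turn about the tool's y in degrees. In form: [{"fingers": .., "x": .., "y": .., "z": .., "spin": ..}, ...]. A call has exactly 10 rows; each row is the pose to reach, as a shift and turn from the pose commanded when the call began, along the tool's axes at that moment; what a row does not reach only later rows make up. A row lasts 1/10 s, in which the tool goes at most 50 mm and 8.59 degrees, less where a joint would pass 70% of its speed; a pose out of reach is approached as far as the arm can. A call with a gripper value outside its range is refused whole. The fingers move at their own pace and stop on an object; FORCE is the grip in N (left out, the last holds). Time passes only in rows, so rows that repeat a pose let the fingers close, or fill a call up. It gives the time, the measured TCP pose, the force and the opening at its end, in the units of the state.
- get_obs(): the state, without advancing time (a new reading comes with each control period).
- cams.camera(name): name is "side" or "top"; returns (picture, depth): 420x560x3 uint8, red, green, blue; 420x560 float32, m along the optical axis (not along the pixel's ray), 0 where there is no reading.
- cams.get_calibration(name): a dict with "fx", "fy", "cx", "cy" (pixels), "view" (4x4, takes a point from world to camera coordinates). Camera axes: x right, y down, z forward; pixel columns grow to the right and rows downward; lengths in m; the calibration is good to about 2 mm. A picture is of the moment at which its call begins. get_calibration takes no time and is no camera call.
- workorder.hand_in(): hands the job in, once; it reports no verdict.
The state is a dict: "time_s": time; "qpos": joint angles; "joint_vel": joint speeds; "tau": joint torques, N m; "ee_pos": TCP position; "eef_rot": TCP orientation; "force": force on the tool from outside, world axes, zero at the start; "moment": the same for the moment, N m; "grip_width": finger opening in m.
Only numpy, scipy, OpenCV 4.12 (cv2) and the standard library are available. Lean on these libraries where they do the work, as an engineer would, in place of code of your own. Each camera call takes 0.05 s, during which the arm holds its last target. There are 200 camera calls.

## Working session

There is one attempt and no reset: what is moved stays moved. The work goes in short steps, Python scripts to look and compute and a shell command to move; the robot and the scene stay as the last step left them, time stands still between calls to the robot, and variables do not carry over. Pictures are saved under pics/ and viewed, about 12 in all and at most 16, crops included, and the job is handed in when it is done.

```bash
mkdir -p pics; ls; python3 - <<'E'
from station import get_obs, cams
import cv2,numpy as np
o=get_obs(); print({k:np.round(v,3).tolist() for k,v in o.items()})
for n in("top","side"):
    p,d=cams.camera(n); cv2.imwrite(f"pics/{n}0.png",p[...,::-1]); np.save(f"pics/{n}0.npy",d)
    c=cams.get_calibration(n); print(n,{k:np.round(v,4).tolist() for k,v in c.items()})
E
```

```text
pics
{'time_s': 0.0, 'qpos': [1.055, 0.3, 1.522, -0.0, 1.321, -0.067], 'joint_vel': [-0.001, -0.002, 0.002, 0.002, -0.001, 0.0], 'tau': [0.003, -53.179, -35.274, 0.071, 0.024, -0.0], 'ee_pos': [0.239, 0.495, 0.224], 'eef_rot': [-1.571, 0.001, 1.122], 'force': [0.167, -0.162, 0.166], 'moment': [0.056, -0.025, 0.013], 'grip_width': 0.094}
top {'fx': 474.3596, 'fy': 474.3596, 'cx': 277.9992, 'cy': 213.4613, 'view': [[0.0157, -0.9999, 0.0061, -0.009], [-0.984, -0.0165, -0.1772, 0.5671], [0.1773, -0.0033, -0.9842, 0.7908], [0.0, 0.0, 0.0, 1.0]]}
side {'fx': 540.3928, 'fy': 540.3928, 'cx': 274.7295, 'cy': 217.2081, 'view': [[0.9775, -0.21, -0.0199, -0.5347], [-0.1228, -0.49, -0.8631, 0.1154], [0.1715, 0.8461, -0.5047, 0.9789], [0.0, 0.0, 0.0, 1.0]]}
```

View pics/top0.png

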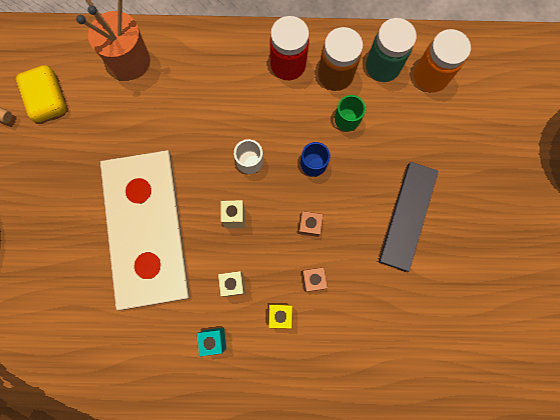

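View pics/side0.png

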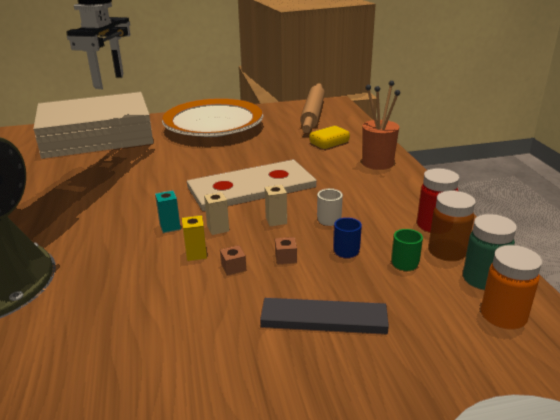

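Top view candidates:
- **Tall pale props:** (232,211) and (231,284). Look-alikes are yellow (280,316) and turquoise (209,342); the brown props at (311,222) and (315,279) are short.
- **Cups:** blue (315,158), not green (350,112) or white (248,156).
- **Strip:** (409,217).
- **Marks:** (138,190) and (147,265).

Next I measure these.

```bash
cat > h.py <<'E'
import numpy as np, cv2
from scipy.spatial.transform import Rotation as R
from station import get_obs, cams
def shot(n,save=None):
    p,d=cams.camera(n)
    if save: cv2.imwrite(f"pics/{save}.png",p[...,::-1])
    return p,d
def plane(n,uv,z):
    """cast pixels onto the world plane of height z"""
    c=cams.get_calibration(n); V=np.array(c["view"]); uv=np.atleast_2d(np.asarray(uv,float))
    r=np.c_[(uv[:,0]-c["cx"])/c["fx"],(uv[:,1]-c["cy"])/c["fy"],np.ones(len(uv))]@V[:3,:3]
    o=-V[:3,:3].T@V[:3,3]; return (o+r*((z-o[2])/r[:,2])[:,None])[:,:2]
def pts3(n,d,m):
    c=cams.get_calibration(n); V=np.array(c["view"]); v,u=np.nonzero(m&(d>0)); k=d[v,u]
    P=np.c_[(u-c["cx"])/c["fx"]*k,(v-c["cy"])/c["fy"]*k,k]; return (P-V[:3,3])@V[:3,:3]
def pix(n,P):
    c=cams.get_calibration(n); V=np.array(c["view"]); q=V[:3,:3]@np.array(P)+V[:3,3]
    return q[0]/q[2]*c["fx"]+c["cx"], q[1]/q[2]*c["fy"]+c["cy"]
def rect(P):
    """min-area rectangle of 2D points (m): centre, (long, short) mm, yaw deg of the long side"""
    (x,y),(w,h),a=cv2.minAreaRect((P*1000).astype(np.float32))
    if w<h: w,h,a=h,w,a+90
    return np.round([x/1000,y/1000],4),np.round([w,h],1),round((a+90)%180-90,1)
def blob(m,seed,tol=12):
    """connected piece of mask m nearest seed pixel"""
    k,l,s,c=cv2.connectedComponentsWithStats(m.astype(np.uint8)); ok=[i for i in range(1,k) if s[i,4]>20]
    i=min(ok,key=lambda i:np.hypot(*(c[i]-seed))); return l==i
def uv(m): return np.argwhere(m)[:,::-1]
def go(x,y,z,yaw):
    """shift (tool axes) and spin from the measured pose to a tool-down pose, yaw (deg) mod 180"""
    o=get_obs(); M=R.from_euler("xyz",o["eef_rot"]).as_matrix()
    s=M.T@(np.array([x,y,z])-o["ee_pos"]); y0=np.degrees(np.arctan2(M[1,0],M[0,0])); dy=(yaw-y0+90)%180-90
    print("xyz",np.round(s,4),"spin",round(-dy,1),"yaw now",round(y0,1),"J6",round(float(o["qpos"][5]),2))
E
python3 - <<'E'
from h import *
p,d=shot("top"); hsv=cv2.cvtColor(p,cv2.COLOR_RGB2HSV); H,S,V=[hsv[...,i].astype(int) for i in range(3)]
for nm,s in dict(pA=(232,211),pB=(231,284),br=(311,222),shelf=(125,220),strip=(409,217),blue=(315,150),white=(248,147),mark=(138,190),wood=(360,300)).items(): print(nm,hsv[s[1],s[0]-(8 if nm[0]=='p' else 0)])
red=(S>180)&((H<8)|(H>172))&(V>110)
mk=[plane("top",uv(blob(red,s)).mean(0),.02)[0] for s in((138,190),(147,265))]
print("marks",np.round(mk,4),"dist",np.linalg.norm(mk[0]-mk[1]))
pale=(S<120)&(V>140)
print("shelf",rect(plane("top",uv(blob(pale,(144,230))),.02)))
def topface(m,z,tol=.006,n="top"):
    q=pts3(n,d,m); t=q[abs(q[:,2]-z)<tol]; return rect(t[:,:2]),np.round(np.median(t[:,2]),4),len(t)
for nm,s,z in(("pA",(232,211),.075),("pB",(231,284),.075),("sh1",(311,222),.035),("sh2",(315,279),.035),("yel",(280,316),.075),("tur",(209,342),.075),("strip",(409,217),.018),("blue",(315,158),.062),("white",(248,156),.062),("green",(350,112),.062)):
    m=np.zeros(d.shape,bool); r=22 if nm!="strip" else 65; m[s[1]-r:s[1]+r,s[0]-r:s[0]+r]=1
    print(nm,topface(m,z))
E
```

```text
pA [ 26  80 243]
pB [ 29  68 246]
br [ 13 105  90]
shelf [ 21  72 237]
strip [  0  20 104]
blue [111 235  51]
white [ 17  59 113]
mark [  5 255 192]
wood [ 14 186 170]
marks [[0.6117 0.2603]
 [0.4742 0.2345]] dist 0.13995785462778973
shelf (array([0.5426, 0.2467]), array([278.4, 130.1]), 10.6)
pA ((array([0.5665, 0.0816]), array([38.5, 37.9]), 2.0), np.float64(0.0753), 497)
pB ((array([0.4425, 0.0794]), array([38.2, 38.1]), -81.2), np.float64(0.0753), 524)
sh1 ((array([ 0.5546, -0.0581]), array([38.3, 38. ]), -7.3), np.float64(0.0351), 443)
sh2 ((array([ 0.4537, -0.0656]), array([38.1, 37.9]), -80.4), np.float64(0.0352), 471)
yel ((array([ 0.3895, -0.005 ]), array([38.1, 37.5]), -89.7), np.float64(0.0753), 534)
tur ((array([0.3455, 0.1108]), array([38.1, 37.9]), -81.7), np.float64(0.0753), 563)
strip ((array([ 0.5745, -0.2418]), array([200.5,  57.2]), -17.9), np.float64(0.0177), 3252)
blue ((array([ 0.6719, -0.0643]), array([51.1, 50.5]), -46.6), np.float64(0.0615), 219)
white ((array([0.6745, 0.0569]), array([50.7, 50.2]), -41.0), np.float64(0.0616), 219)
green ((array([ 0.7635, -0.1291]), array([50.6, 49.8]), -0.2), np.float64(0.0612), 220)
```

```bash
python3 - <<'E'
import cv2
im=cv2.imread("pics/top0.png")[130:330,80:380]; cv2.imwrite("pics/crop0.png",cv2.resize(im,None,fx=2.6,fy=2.6,interpolation=cv2.INTER_CUBIC))
E
```

```text
(no output)
```

View pics/crop0.png

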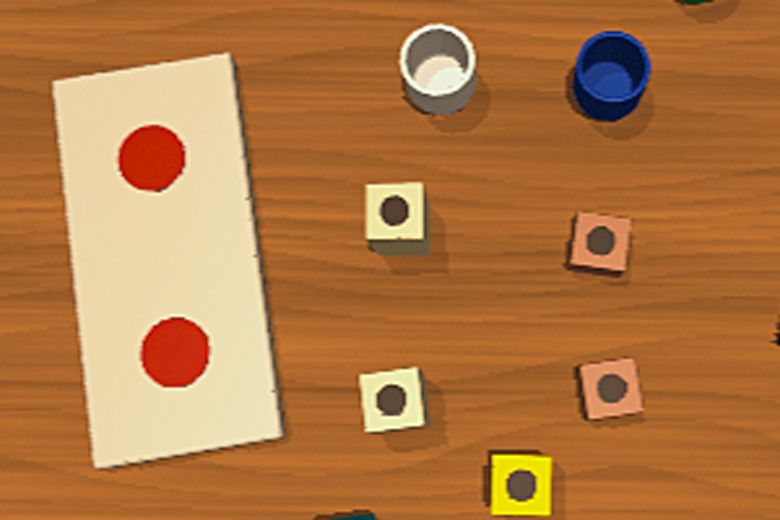

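The crop confirms both pale props, at (395,211) and (391,400) in the crop. Sizes, heights and the 140 mm between marks all agree. First target is prop A.

```bash
python3 -c "
from h import *
go(.5665,.0816,.13,2)"
```

```text
xyz [-0.2304  0.0942 -0.475 ] spin 62.3 yaw now 64.3 J6 -0.07
```

```bash
python3 -m handwheel '[{"fingers":0.5,"x":-0.015,"y":0.005,"z":-0.03,"spin":5},{"fingers":0.5,"x":-0.035,"y":0.01,"z":-0.07,"spin":12},{"fingers":0.5,"x":-0.055,"y":0.02,"z":-0.115,"spin":20},{"fingers":0.5,"x":-0.075,"y":0.03,"z":-0.16,"spin":28},{"fingers":0.5,"x":-0.1,"y":0.04,"z":-0.205,"spin":36},{"fingers":0.5,"x":-0.12,"y":0.05,"z":-0.25,"spin":44},{"fingers":0.5,"x":-0.14,"y":0.06,"z":-0.295,"spin":52},{"fingers":0.5,"x":-0.16,"y":0.07,"z":-0.34,"spin":58},{"fingers":0.5,"x":-0.18,"y":0.07,"z":-0.38,"spin":62.3},{"fingers":0.5,"x":-0.2,"y":0.07,"z":-0.41,"spin":62.3}]' 20; python3 -c "
from h import *
go(.5665,.0816,.05,2)"
```

```text
time_s: 1.15
ee_pos: [0.5225, 0.1351, 0.1538]
eef_rot: [-1.571, 0.001, 0.031]
force: [-0.1, 0.3, -0.9]
grip_width: 0.0703
xyz [ 0.0424  0.1038 -0.0548] spin -0.2 yaw now 1.8 J6 0.15
```

```bash
python3 -m handwheel '[{"fingers":0.5,"x":0.015,"y":0,"z":-0.02,"spin":0},{"fingers":0.5,"x":0.035,"y":0,"z":-0.045,"spin":0},{"fingers":0.5,"x":0.0425,"y":0,"z":-0.055,"spin":0},{"fingers":0.5,"x":0.0425,"y":0,"z":-0.055,"spin":0},{"fingers":0.5,"x":0.0425,"y":0.02,"z":-0.055,"spin":0},{"fingers":0.5,"x":0.0425,"y":0.02,"z":-0.055,"spin":0},{"fingers":0.5,"x":0.0425,"y":0.02,"z":-0.055,"spin":0},{"fingers":0.5,"x":0.0425,"y":0.02,"z":-0.055,"spin":0},{"fingers":0.5,"x":0.0425,"y":0.02,"z":-0.055,"spin":0},{"fingers":0.5,"x":0.0425,"y":0.02,"z":-0.055,"spin":0}]'; python3 -c "
from h import *
go(.5665,.0816,.05,2)"
```

```text
time_s: 2.15
ee_pos: [0.5657, 0.0841, 0.135]
eef_rot: [-1.571, -0.001, 0.035]
force: [0.1, 0.4, -0.7]
grip_width: 0.0705
xyz [ 0.0006  0.085  -0.0026] spin -0.0 yaw now 2.0 J6 0.05
```

```bash
python3 -m handwheel '[{"fingers":0.5,"x":0.0005,"y":0.01,"z":-0.0025,"spin":0},{"fingers":0.5,"x":0.0005,"y":0.03,"z":-0.0025,"spin":0},{"fingers":0.5,"x":0.0005,"y":0.055,"z":-0.0025,"spin":0},{"fingers":0.5,"x":0.0005,"y":0.075,"z":-0.0025,"spin":0},{"fingers":0.5,"x":0.0005,"y":0.085,"z":-0.0025,"spin":0},{"fingers":0.5,"x":0.0005,"y":0.085,"z":-0.0025,"spin":0},{"fingers":-0.3,"x":0.0005,"y":0.085,"z":-0.0025,"spin":0},{"fingers":-0.3,"x":0.0005,"y":0.085,"z":-0.0025,"spin":0},{"fingers":-0.3,"x":0.0005,"y":0.085,"z":-0.0025,"spin":0},{"fingers":-0.3,"x":0.0005,"y":0.085,"z":-0.0025,"spin":0}]' 25; python3 -c "
from h import *
go(.5665,.0816,.05,2)
go(.6117,.2603,.135,10.6)"
```

```text
time_s: 3.15
ee_pos: [0.5665, 0.0815, 0.05]
eef_rot: [-1.571, -0.001, 0.035]
force: [0.2, 0.6, -0.1]
grip_width: 0.0421
xyz [0.     0.     0.0001] spin -0.0 yaw now 2.0 J6 0.04
xyz [ 0.0515 -0.0849  0.1771] spin -8.6 yaw now 2.0 J6 0.04
```

```bash
python3 -m handwheel '[{"fingers":-0.3,"x":0,"y":0,"z":0,"spin":0},{"fingers":-0.3,"x":0,"y":0,"z":0,"spin":0},{"fingers":-0.3,"x":0,"y":0,"z":0,"spin":0},{"fingers":-0.3,"x":0,"y":-0.01,"z":0,"spin":0},{"fingers":-0.3,"x":0,"y":-0.03,"z":0,"spin":0},{"fingers":-0.3,"x":0,"y":-0.055,"z":0,"spin":0},{"fingers":-0.3,"x":0,"y":-0.08,"z":0.01,"spin":0},{"fingers":-0.3,"x":0.01,"y":-0.085,"z":0.03,"spin":-1},{"fingers":-0.3,"x":0.02,"y":-0.085,"z":0.06,"spin":-3},{"fingers":-0.3,"x":0.03,"y":-0.085,"z":0.085,"spin":-4}]'; python3 -c "
from h import *
go(.6117,.2603,.135,10.6)"
```

```text
time_s: 4.15
ee_pos: [0.5935, 0.1686, 0.1353]
eef_rot: [-1.571, -0.0, 0.106]
force: [0.3, 0.3, -1.3]
grip_width: 0.0378
xyz [0.0278 0.0003 0.0893] spin -4.6 yaw now 6.0 J6 0.11
```

```bash
python3 -m handwheel '[{"fingers":-0.3,"x":0.008,"y":0,"z":0.025,"spin":-1},{"fingers":-0.3,"x":0.018,"y":0,"z":0.055,"spin":-3},{"fingers":-0.3,"x":0.025,"y":0,"z":0.08,"spin":-4.6},{"fingers":-0.3,"x":0.028,"y":0,"z":0.089,"spin":-4.6},{"fingers":-0.3,"x":0.028,"y":0,"z":0.0893,"spin":-4.6},{"fingers":-0.3,"x":0.028,"y":0.02,"z":0.0893,"spin":-4.6},{"fingers":-0.3,"x":0.028,"y":0.04,"z":0.0893,"spin":-4.6},{"fingers":-0.3,"x":0.028,"y":0.04,"z":0.0893,"spin":-4.6},{"fingers":-0.3,"x":0.028,"y":0.04,"z":0.0893,"spin":-4.6},{"fingers":-0.3,"x":0.028,"y":0.04,"z":0.0893,"spin":-4.6}]'; python3 -c "
from h import *
go(.6117,.2603,.07,10.6)
p,d=shot('top'); q=pts3('top',d,np.ones(d.shape,bool)); print(np.median(q[:,2]))
p,d=shot('side','side1')"
```

```text
time_s: 5.15
ee_pos: [0.6124, 0.2588, 0.0959]
eef_rot: [-1.571, -0.002, 0.184]
force: [0.5, 0.6, -1.5]
grip_width: 0.0374
xyz [-0.0004  0.0259  0.0016] spin -0.1 yaw now 10.5 J6 0.16
0.0008478031690427633
```

View pics/side1.png

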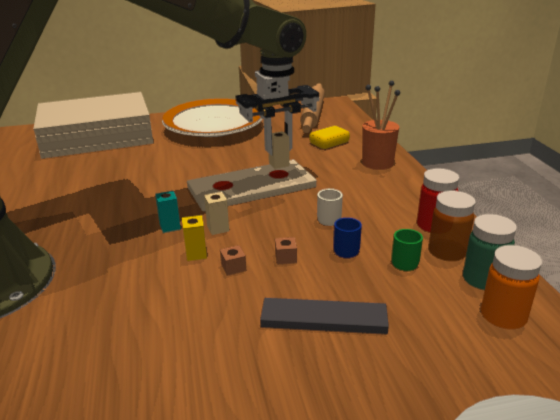

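The picture shows the prop held upright at (280,155), just over the far mark at (279,175). I lower and release it.

```bash
python3 -m handwheel '[{"fingers":-0.3,"x":-0.0005,"y":0.01,"z":0.0015,"spin":0},{"fingers":-0.3,"x":-0.0005,"y":0.018,"z":0.0015,"spin":0},{"fingers":-0.3,"x":-0.0005,"y":0.023,"z":0.0015,"spin":0},{"fingers":-0.3,"x":-0.0005,"y":0.0257,"z":0.0015,"spin":0},{"fingers":-0.3,"x":-0.0005,"y":0.0257,"z":0.0015,"spin":0},{"fingers":-0.3,"x":-0.0005,"y":0.0257,"z":0.0015,"spin":0},{"fingers":0.5,"x":-0.0005,"y":0.0257,"z":0.0015,"spin":0},{"fingers":0.5,"x":-0.0005,"y":0.0257,"z":0.0015,"spin":0},{"fingers":0.5,"x":-0.0005,"y":0.0257,"z":0.0015,"spin":0},{"fingers":0.5,"x":-0.0005,"y":0.0257,"z":0.0015,"spin":0}]'; python3 -c "
from h import *
go(.6117,.2603,.07,10.6)
go(.4425,.0794,.15,8.8)"
```

```text
time_s: 6.25
ee_pos: [0.611, 0.2606, 0.0685]
eef_rot: [-1.571, 0.0, 0.185]
force: [-0.4, -0.3, 0.0]
grip_width: 0.0663
xyz [ 0.0007 -0.0015 -0.0004] spin -0.0 yaw now 10.6 J6 0.16
xyz [-0.1989 -0.0815 -0.1471] spin 1.8 yaw now 10.6 J6 0.16
```

```bash
python3 -m handwheel '[{"fingers":0.5,"x":0,"y":-0.015,"z":0,"spin":0},{"fingers":0.5,"x":0,"y":-0.045,"z":0,"spin":0},{"fingers":0.5,"x":0,"y":-0.075,"z":0,"spin":0},{"fingers":0.5,"x":-0.02,"y":-0.0815,"z":-0.015,"spin":0},{"fingers":0.5,"x":-0.05,"y":-0.0815,"z":-0.037,"spin":0},{"fingers":0.5,"x":-0.085,"y":-0.0815,"z":-0.063,"spin":0},{"fingers":0.5,"x":-0.12,"y":-0.0815,"z":-0.089,"spin":1},{"fingers":0.5,"x":-0.155,"y":-0.0815,"z":-0.115,"spin":1.8},{"fingers":0.5,"x":-0.185,"y":-0.0815,"z":-0.137,"spin":1.8},{"fingers":0.5,"x":-0.199,"y":-0.0815,"z":-0.147,"spin":1.8}]'; python3 -c "
from h import *
go(.4425,.0794,.05,8.8)
p,d=shot('top'); m=np.zeros(d.shape,bool); m[150:220,100:180]=1
q=pts3('top',d,m); t=q[abs(q[:,2]-.095)<.008]; print(rect(t[:,:2]),np.median(t[:,2]),len(t))
m=np.zeros(d.shape,bool); m[255:310,205:260]=1
q=pts3('top',d,m); t=q[abs(q[:,2]-.075)<.006]; print(rect(t[:,:2]),np.median(t[:,2]),len(t))
"
```

```text
time_s: 7.25
ee_pos: [0.4409, 0.078, 0.1514]
eef_rot: [-1.571, -0.001, 0.152]
force: [-0.1, 0.2, 0.4]
grip_width: 0.0704
xyz [0.0016 0.1014 0.0012] spin -0.1 yaw now 8.7 J6 -0.06
(array([0.6107, 0.26  ]), array([38.8, 38.2]), 10.9) 0.0952354113820351 533
(array([0., 0.]), array([0., 0.]), 0.0) nan 0
  return _methods._mean(a, axis=axis, dtype=dtype,
  ret = ret.dtype.type(ret / rcount)
```

Prop A stands within 1 mm of its mark, with its top at 0.095. The second reading is empty because the gripper hides prop B. Prop B is next.

```bash
python3 -m handwheel '[{"fingers":0.5,"x":0.001,"y":0.015,"z":0.0005,"spin":0},{"fingers":0.5,"x":0.001,"y":0.045,"z":0.0005,"spin":0},{"fingers":0.5,"x":0.001,"y":0.075,"z":0.0005,"spin":0},{"fingers":0.5,"x":0.001,"y":0.095,"z":0.0005,"spin":0},{"fingers":0.5,"x":0.001,"y":0.1015,"z":0.0005,"spin":0},{"fingers":-0.3,"x":0.001,"y":0.1015,"z":0.0005,"spin":0},{"fingers":-0.3,"x":0.001,"y":0.1015,"z":0.0005,"spin":0},{"fingers":-0.3,"x":0.001,"y":0.1015,"z":0.0005,"spin":0},{"fingers":-0.3,"x":0.001,"y":0.1015,"z":0.0005,"spin":0},{"fingers":-0.3,"x":0.001,"y":0.1015,"z":0.0005,"spin":0}]' 25; python3 -c "
from h import *
go(.4425,.0794,.05,8.8)
go(.4742,.2345,.135,10.6)"
```

```text
time_s: 8.3
ee_pos: [0.4436, 0.0802, 0.0494]
eef_rot: [-1.571, -0.001, 0.153]
force: [-1.9, 0.4, 6.1]
grip_width: 0.0381
xyz [-0.0012 -0.0006 -0.0006] spin -0.0 yaw now 8.8 J6 -0.06
xyz [ 0.0539 -0.0856  0.1478] spin -1.8 yaw now 8.8 J6 -0.06
```

```bash
python3 -m handwheel '[{"fingers":-0.3,"x":0,"y":0,"z":0,"spin":0},{"fingers":-0.3,"x":0,"y":0,"z":0,"spin":0},{"fingers":-0.3,"x":0,"y":-0.015,"z":0,"spin":0},{"fingers":-0.3,"x":0,"y":-0.04,"z":0,"spin":0},{"fingers":-0.3,"x":0,"y":-0.07,"z":0.005,"spin":0},{"fingers":-0.3,"x":0.01,"y":-0.0855,"z":0.03,"spin":0},{"fingers":-0.3,"x":0.02,"y":-0.0855,"z":0.065,"spin":-1},{"fingers":-0.3,"x":0.035,"y":-0.0855,"z":0.1,"spin":-1.8},{"fingers":-0.3,"x":0.047,"y":-0.0855,"z":0.13,"spin":-1.8},{"fingers":-0.3,"x":0.054,"y":-0.0855,"z":0.148,"spin":-1.8}]'; python3 -c "
from h import *
go(.4742,.2345,.08,10.6)"
```

```text
time_s: 9.3
ee_pos: [0.4742, 0.2367, 0.1343]
eef_rot: [-1.571, -0.0, 0.186]
force: [0.2, -0.5, -1.3]
grip_width: 0.0378
xyz [-0.0004  0.0543 -0.0022] spin 0.1 yaw now 10.7 J6 0.21
```

```bash
python3 -m handwheel '[{"fingers":-0.3,"x":0,"y":0,"z":-0.001,"spin":0},{"fingers":-0.3,"x":0,"y":0.01,"z":-0.001,"spin":0},{"fingers":-0.3,"x":0,"y":0.025,"z":-0.001,"spin":0},{"fingers":-0.3,"x":0,"y":0.04,"z":-0.001,"spin":0},{"fingers":-0.3,"x":0,"y":0.05,"z":-0.001,"spin":0},{"fingers":-0.3,"x":0,"y":0.054,"z":-0.001,"spin":0},{"fingers":-0.3,"x":0,"y":0.054,"z":-0.001,"spin":0},{"fingers":-0.3,"x":0,"y":0.054,"z":-0.001,"spin":0},{"fingers":-0.3,"x":0,"y":0.054,"z":-0.001,"spin":0},{"fingers":-0.3,"x":0,"y":0.054,"z":-0.001,"spin":0}]'; python3 -c "
from h import *
go(.4742,.2345,.0695,10.6)"
```

```text
time_s: 10.3
ee_pos: [0.4745, 0.2338, 0.0807]
eef_rot: [-1.571, -0.001, 0.185]
force: [0.2, -1.0, -1.3]
grip_width: 0.0382
xyz [-0.0001  0.0112  0.0008] spin -0.0 yaw now 10.6 J6 0.2
```

```bash
python3 -m handwheel '[{"fingers":-0.3,"x":0,"y":0.005,"z":0.0005,"spin":0},{"fingers":-0.3,"x":0,"y":0.009,"z":0.0005,"spin":0},{"fingers":-0.3,"x":0,"y":0.011,"z":0.0005,"spin":0},{"fingers":-0.3,"x":0,"y":0.011,"z":0.0005,"spin":0},{"fingers":-0.3,"x":0,"y":0.011,"z":0.0005,"spin":0},{"fingers":0.5,"x":0,"y":0.011,"z":0.0005,"spin":0},{"fingers":0.5,"x":0,"y":0.011,"z":0.0005,"spin":0},{"fingers":0.5,"x":0,"y":0.011,"z":0.0005,"spin":0},{"fingers":0.5,"x":0,"y":0.011,"z":0.0005,"spin":0},{"fingers":0.5,"x":0,"y":0.011,"z":0.0005,"spin":0}]'; python3 -c "
from h import *
go(.4742,.2345,.0695,10.6)
go(.5745,-.2418,.17,72.1)"
```

```text
time_s: 11.3
ee_pos: [0.4742, 0.2341, 0.0692]
eef_rot: [-1.571, -0.0, 0.185]
force: [-0.1, 0.3, 0.8]
grip_width: 0.07
xyz [ 0.     -0.0003  0.0003] spin -0.0 yaw now 10.6 J6 0.2
xyz [ 0.0112 -0.1008 -0.4863] spin -61.5 yaw now 10.6 J6 0.2
```

```bash
python3 -m handwheel '[{"fingers":0.5,"x":0,"y":-0.015,"z":0,"spin":0},{"fingers":0.5,"x":0,"y":-0.045,"z":0,"spin":0},{"fingers":0.5,"x":0,"y":-0.075,"z":0,"spin":0},{"fingers":0.5,"x":0,"y":-0.1,"z":-0.02,"spin":0},{"fingers":0.8,"x":0,"y":-0.1,"z":-0.055,"spin":-6},{"fingers":0.8,"x":0,"y":-0.1,"z":-0.095,"spin":-13},{"fingers":0.8,"x":0,"y":-0.1,"z":-0.14,"spin":-20},{"fingers":0.8,"x":0,"y":-0.1,"z":-0.185,"spin":-27},{"fingers":0.8,"x":0,"y":-0.1,"z":-0.23,"spin":-34},{"fingers":0.8,"x":0.005,"y":-0.1,"z":-0.275,"spin":-40}]'; python3 -c "
from h import *
go(.5745,-.2418,.1,72.1)
p,d=shot('top','top2'); m=np.zeros(d.shape,bool); m[150:310,80:190]=1
q=pts3('top',d,m); t=q[abs(q[:,2]-.095)<.008]; a=t[t[:,0]>.545][:,:2];b=t[t[:,0]<.54][:,:2]; print(rect(a),rect(b),np.median(t[:,2]),len(t))
"
```

```text
time_s: 12.3
ee_pos: [0.5295, -0.0371, 0.1695]
eef_rot: [-1.571, -0.0, 0.888]
force: [0.6, 1.6, 0.6]
grip_width: 0.0848
xyz [-0.1304  0.0695 -0.1641] spin -21.2 yaw now 50.9 J6 -1.03
(array([0.6108, 0.2604]), array([38.6, 38.5]), 10.5) (array([0.4743, 0.2334]), array([38.8, 38. ]), -79.1) 0.0952462922145765 1087
```

View pics/top2.png

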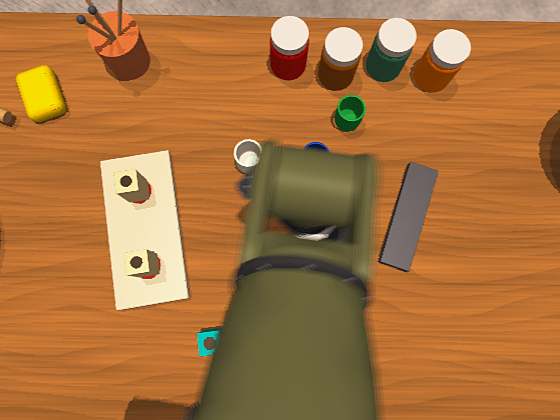

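Both props stand on their marks, with tops at pixels (130,185) and (138,263), each about 1 mm off. I move on to the strip.

```bash
python3 -m handwheel '[{"fingers":0.8,"x":-0.025,"y":0,"z":-0.03,"spin":-5},{"fingers":0.8,"x":-0.055,"y":0,"z":-0.07,"spin":-10},{"fingers":0.8,"x":-0.085,"y":0.01,"z":-0.105,"spin":-16},{"fingers":0.8,"x":-0.11,"y":0.03,"z":-0.14,"spin":-21.2},{"fingers":0.8,"x":-0.125,"y":0.05,"z":-0.158,"spin":-21.2},{"fingers":0.8,"x":-0.13,"y":0.07,"z":-0.164,"spin":-21.2},{"fingers":0.8,"x":-0.13,"y":0.07,"z":-0.164,"spin":-21.2},{"fingers":0.8,"x":-0.13,"y":0.07,"z":-0.164,"spin":-21.2},{"fingers":0.8,"x":-0.13,"y":0.07,"z":-0.164,"spin":-21.2},{"fingers":0.8,"x":-0.13,"y":0.07,"z":-0.164,"spin":-21.2}]'; python3 -c "
from h import *
go(.5745,-.2418,.024,72.1)
"
```

```text
time_s: 13.35
ee_pos: [0.5743, -0.2393, 0.1006]
eef_rot: [-1.573, 0.0, 1.254]
force: [0.1, 0.3, 0.1]
grip_width: 0.0847
xyz [-0.0023  0.0766 -0.0009] spin -0.3 yaw now 71.8 J6 -1.71
```

```bash
python3 -m handwheel '[{"fingers":0.8,"x":-0.002,"y":0.01,"z":-0.001,"spin":-0.3},{"fingers":0.8,"x":-0.002,"y":0.035,"z":-0.001,"spin":-0.3},{"fingers":0.8,"x":-0.002,"y":0.06,"z":-0.001,"spin":-0.3},{"fingers":0.8,"x":-0.002,"y":0.073,"z":-0.001,"spin":-0.3},{"fingers":0.8,"x":-0.002,"y":0.0765,"z":-0.001,"spin":-0.3},{"fingers":0,"x":-0.002,"y":0.0765,"z":-0.001,"spin":-0.3},{"fingers":0,"x":-0.002,"y":0.0765,"z":-0.001,"spin":-0.3},{"fingers":0,"x":-0.002,"y":0.0765,"z":-0.001,"spin":-0.3},{"fingers":0,"x":-0.002,"y":0.0765,"z":-0.001,"spin":-0.3},{"fingers":0,"x":-0.002,"y":0.0765,"z":-0.001,"spin":-0.3}]' 45; python3 -c "
from h import *
go(.5745,-.2418,.024,72.1)
go(.543,.2474,.17,100.6)
"
```

```text
time_s: 14.35
ee_pos: [0.5744, -0.2423, 0.0236]
eef_rot: [-1.572, 0.0, 1.258]
force: [-1.7, -0.2, 5.2]
grip_width: 0.0555
xyz [ 0.0005 -0.0004  0.0001] spin -0.0 yaw now 72.1 J6 -1.72
xyz [ 0.4562 -0.1468  0.1803] spin -28.5 yaw now 72.1 J6 -1.72
```

```bash
python3 -m handwheel '[{"fingers":0,"x":0,"y":0,"z":0,"spin":0},{"fingers":0,"x":0,"y":-0.01,"z":0,"spin":0},{"fingers":0,"x":0,"y":-0.03,"z":0,"spin":0},{"fingers":0,"x":0,"y":-0.055,"z":0,"spin":0},{"fingers":0,"x":0,"y":-0.085,"z":0,"spin":0},{"fingers":0,"x":0,"y":-0.11,"z":0,"spin":0},{"fingers":0,"x":0,"y":-0.135,"z":0,"spin":0},{"fingers":0,"x":0,"y":-0.146,"z":0,"spin":0},{"fingers":0,"x":0,"y":-0.147,"z":0,"spin":0},{"fingers":0,"x":0,"y":-0.147,"z":0,"spin":0}]'; python3 -c "
from h import *
go(.543,.2474,.17,100.6)
p,d=shot('side','side3')
"
```

```text
time_s: 15.35
ee_pos: [0.5737, -0.2418, 0.1687]
eef_rot: [-1.569, -0.0, 1.258]
force: [-0.3, 0.8, -3.5]
grip_width: 0.0556
xyz [ 0.456  -0.001   0.1797] spin -28.5 yaw now 72.1 J6 -1.72
```

View pics/side3.png

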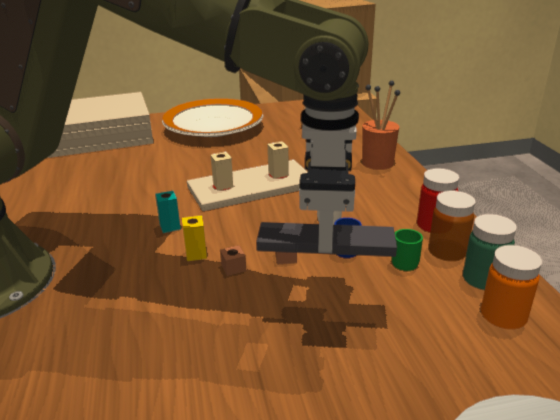

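The strip is held level, its centre at (328,238) in the side view. I carry it across to the shelf.

```bash
python3 -m handwheel '[{"fingers":0,"x":0.009,"y":0,"z":0.004,"spin":0},{"fingers":0,"x":0.028,"y":0,"z":0.011,"spin":-1},{"fingers":0,"x":0.056,"y":0,"z":0.022,"spin":-3},{"fingers":0,"x":0.09,"y":0,"z":0.036,"spin":-6},{"fingers":0,"x":0.125,"y":0,"z":0.05,"spin":-9},{"fingers":0,"x":0.16,"y":0,"z":0.063,"spin":-12},{"fingers":0,"x":0.195,"y":0,"z":0.077,"spin":-15},{"fingers":0,"x":0.23,"y":0,"z":0.091,"spin":-18},{"fingers":0,"x":0.26,"y":0,"z":0.102,"spin":-20},{"fingers":0,"x":0.28,"y":0,"z":0.11,"spin":-22}]'; python3 -c "
from h import *
go(.543,.2474,.16,100.6)
"
```

```text
time_s: 16.4
ee_pos: [0.5544, 0.0617, 0.1695]
eef_rot: [-1.57, -0.0, 1.647]
force: [-0.7, 0.0, -3.5]
grip_width: 0.0551
xyz [ 0.186   0.0096 -0.0027] spin -6.3 yaw now 94.3 J6 -1.6
```

```bash
python3 -m handwheel '[{"fingers":0,"x":0.018,"y":0,"z":0,"spin":-1},{"fingers":0,"x":0.045,"y":0,"z":0,"spin":-2},{"fingers":0,"x":0.075,"y":0,"z":-0.001,"spin":-3},{"fingers":0,"x":0.11,"y":0,"z":-0.002,"spin":-4},{"fingers":0,"x":0.14,"y":0,"z":-0.0025,"spin":-5},{"fingers":0,"x":0.165,"y":0,"z":-0.0025,"spin":-6},{"fingers":0,"x":0.18,"y":0.005,"z":-0.0025,"spin":-6.3},{"fingers":0,"x":0.186,"y":0.01,"z":-0.0025,"spin":-6.3},{"fingers":0,"x":0.186,"y":0.02,"z":-0.0025,"spin":-6.3},{"fingers":0,"x":0.186,"y":0.02,"z":-0.0025,"spin":-6.3}]'; python3 -c "
from h import *
go(.543,.2474,.119,100.6)
p,d=shot('top','top4')
m=np.zeros(d.shape,bool); m[100:340,40:260]=1
hsv=cv2.cvtColor(p,cv2.COLOR_RGB2HSV); q=pts3('top',d,m&(hsv[...,1]<60)&(hsv[...,2]<140)); print(np.percentile(q[:,2],[5,50,95]))
t=q[abs(q[:,2]-.144)<.005]; print(rect(t[:,:2]),np.median(t[:,2]),len(t))
"
```

```text
time_s: 17.4
ee_pos: [0.5441, 0.243, 0.1477]
eef_rot: [-1.568, 0.001, 1.751]
force: [0.5, -0.1, -3.1]
grip_width: 0.0553
xyz [0.0046 0.0287 0.0002] spin -0.3 yaw now 100.3 J6 -1.39
[0.12835269 0.26867631 0.48634435]
(array([0.5464, 0.2311]), array([198.9,  52.9]), 10.1) 0.1424395363536523 1799
```

View pics/top4.png

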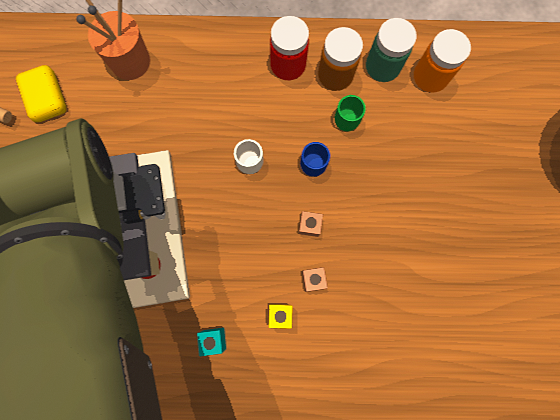

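The top view shows the arm covering most of the strip. The visible part, near (125,220), still gives a length of 199 mm, with its midpoint within 1 mm of the TCP. I correct the lag and lower it.

```bash
python3 -m handwheel '[{"fingers":0,"x":0.002,"y":0,"z":0,"spin":-0.3},{"fingers":0,"x":0.004,"y":0.003,"z":0,"spin":-0.3},{"fingers":0,"x":0.004,"y":0.008,"z":0,"spin":-0.3},{"fingers":0,"x":0.004,"y":0.013,"z":0,"spin":-0.3},{"fingers":0,"x":0.004,"y":0.018,"z":0,"spin":-0.3},{"fingers":0,"x":0.004,"y":0.021,"z":0,"spin":-0.3},{"fingers":0,"x":0.004,"y":0.022,"z":0,"spin":-0.3},{"fingers":0,"x":0.004,"y":0.022,"z":0,"spin":-0.3},{"fingers":0,"x":0.004,"y":0.022,"z":0,"spin":-0.3},{"fingers":0,"x":0.004,"y":0.022,"z":0,"spin":-0.3}]'; python3 -c "
from h import *
go(.543,.2474,.1187,100.6)
"
```

```text
time_s: 18.45
ee_pos: [0.5442, 0.248, 0.128]
eef_rot: [-1.571, -0.0, 1.757]
force: [-0.4, -0.1, -3.3]
grip_width: 0.0555
xyz [-0.0003  0.0093  0.0013] spin 0.1 yaw now 100.7 J6 -1.39
```

```bash
python3 -m handwheel '[{"fingers":0,"x":0,"y":0.003,"z":0.001,"spin":0},{"fingers":0,"x":0,"y":0.006,"z":0.001,"spin":0},{"fingers":0,"x":0,"y":0.008,"z":0.001,"spin":0},{"fingers":0,"x":0,"y":0.009,"z":0.001,"spin":0},{"fingers":0,"x":0,"y":0.009,"z":0.001,"spin":0},{"fingers":0,"x":0,"y":0.009,"z":0.001,"spin":0},{"fingers":0,"x":0,"y":0.009,"z":0.001,"spin":0},{"fingers":0,"x":0,"y":0.009,"z":0.001,"spin":0},{"fingers":0,"x":0,"y":0.009,"z":0.001,"spin":0},{"fingers":0,"x":0,"y":0.009,"z":0.001,"spin":0}]'; python3 -c "
from h import *
go(.543,.2474,.1187,100.6)
"
```

```text
time_s: 19.45
ee_pos: [0.5431, 0.2477, 0.1187]
eef_rot: [-1.571, 0.0, 1.757]
force: [-0.8, -0.2, -3.5]
grip_width: 0.0558
xyz [-0.0003  0.      0.0002] spin 0.1 yaw now 100.7 J6 -1.39
```

```bash
python3 -m handwheel '[{"fingers":0,"x":0,"y":0.0005,"z":0,"spin":0},{"fingers":0,"x":0,"y":0.001,"z":0,"spin":0},{"fingers":0,"x":0,"y":0.001,"z":0,"spin":0},{"fingers":0,"x":0,"y":0.001,"z":0,"spin":0},{"fingers":0.3,"x":0,"y":0.001,"z":0,"spin":0},{"fingers":0.6,"x":0,"y":0.001,"z":0,"spin":0},{"fingers":0.6,"x":0,"y":0.001,"z":0,"spin":0},{"fingers":0.6,"x":0,"y":0.001,"z":0,"spin":0},{"fingers":0.6,"x":0,"y":0.001,"z":0,"spin":0},{"fingers":0.6,"x":0,"y":0.001,"z":0,"spin":0}]'; python3 -c "
from h import *
go(.543,.2474,.25,100.6)
"
```

```text
time_s: 20.45
ee_pos: [0.5431, 0.2477, 0.1177]
eef_rot: [-1.571, 0.0, 1.757]
force: [-0.0, -0.7, -0.4]
grip_width: 0.0751
xyz [-0.0003 -0.1323  0.0002] spin 0.1 yaw now 100.7 J6 -1.39
```

```bash
python3 -m handwheel '[{"fingers":0.6,"x":0,"y":-0.005,"z":0,"spin":0},{"fingers":0.6,"x":0,"y":-0.02,"z":0,"spin":0},{"fingers":0.6,"x":0,"y":-0.045,"z":0,"spin":0},{"fingers":0.6,"x":0,"y":-0.075,"z":0,"spin":0},{"fingers":0.6,"x":-0.03,"y":-0.085,"z":0,"spin":6},{"fingers":0.6,"x":-0.065,"y":-0.085,"z":-0.01,"spin":13},{"fingers":0.6,"x":-0.105,"y":-0.085,"z":-0.02,"spin":20},{"fingers":0.6,"x":-0.145,"y":-0.085,"z":-0.03,"spin":28},{"fingers":0.6,"x":-0.185,"y":-0.085,"z":-0.045,"spin":36},{"fingers":0.6,"x":-0.22,"y":-0.085,"z":-0.055,"spin":43}]'; python3 -c "
from h import *
go(.6719,-.0643,.13,50)
p,d=shot('top','top5')
m=np.zeros(d.shape,bool); m[100:340,40:260]=1
q=pts3('top',d,m)
t=q[abs(q[:,2]-.113)<.008]; print(rect(t[:,:2]),np.percentile(t[:,2],[3,50,97]),len(t))
A=np.c_[t[:,:2],np.ones(len(t))]; print('slope',np.linalg.lstsq(A,t[:,2],rcond=None)[0])
shot('side','side5')
"
```

```text
time_s: 21.45
ee_pos: [0.6388, 0.0398, 0.2043]
eef_rot: [-1.572, -0.001, 1.001]
force: [-0.2, 0.5, 0.2]
grip_width: 0.0751
xyz [-0.0698  0.0743 -0.0839] spin 7.3 yaw now 57.3 J6 -1.0
(array([0.5436, 0.2487]), array([200. ,  57.2]), 10.4) [0.11032031 0.11327297 0.11576209] 3868
slope [-0.00223643  0.00826856  0.11233449]
```

View pics/side5.png

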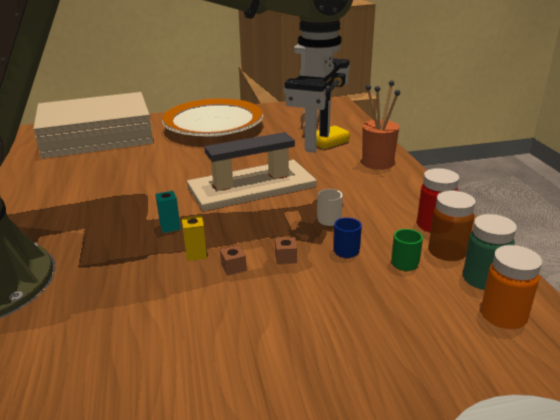

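The strip lies level across both props at (250,147), 1.5 mm off centre. The blue cup at (347,238) is next.

```bash
python3 -m handwheel '[{"fingers":0.6,"x":-0.02,"y":0,"z":-0.025,"spin":3},{"fingers":0.6,"x":-0.04,"y":0,"z":-0.05,"spin":6},{"fingers":0.6,"x":-0.06,"y":0.01,"z":-0.072,"spin":7.3},{"fingers":0.6,"x":-0.069,"y":0.03,"z":-0.083,"spin":7.3},{"fingers":0.6,"x":-0.07,"y":0.05,"z":-0.084,"spin":7.3},{"fingers":0.6,"x":-0.07,"y":0.07,"z":-0.084,"spin":7.3},{"fingers":0.6,"x":-0.07,"y":0.074,"z":-0.084,"spin":7.3},{"fingers":0.6,"x":-0.07,"y":0.074,"z":-0.084,"spin":7.3},{"fingers":0.6,"x":-0.07,"y":0.074,"z":-0.084,"spin":7.3},{"fingers":0.6,"x":-0.07,"y":0.074,"z":-0.084,"spin":7.3}]'; python3 -c "
from h import *
go(.6719,-.0643,.042,50)
"
```

```text
time_s: 22.55
ee_pos: [0.672, -0.0621, 0.1303]
eef_rot: [-1.573, -0.001, 0.88]
force: [0.1, -0.7, 1.0]
grip_width: 0.0754
xyz [-0.0018  0.0883 -0.0012] spin 0.4 yaw now 50.4 J6 -1.03
```

```bash
python3 -m handwheel '[{"fingers":0.6,"x":-0.0018,"y":0.01,"z":-0.001,"spin":0},{"fingers":0.6,"x":-0.0018,"y":0.035,"z":-0.001,"spin":0},{"fingers":0.6,"x":-0.0018,"y":0.06,"z":-0.001,"spin":0},{"fingers":0.6,"x":-0.0018,"y":0.08,"z":-0.001,"spin":0},{"fingers":0.6,"x":-0.0018,"y":0.088,"z":-0.001,"spin":0},{"fingers":0.6,"x":-0.0018,"y":0.088,"z":-0.001,"spin":0},{"fingers":-0.1,"x":-0.0018,"y":0.088,"z":-0.001,"spin":0},{"fingers":-0.1,"x":-0.0018,"y":0.088,"z":-0.001,"spin":0},{"fingers":-0.1,"x":-0.0018,"y":0.088,"z":-0.001,"spin":0},{"fingers":-0.1,"x":-0.0018,"y":0.088,"z":-0.001,"spin":0}]' 20; python3 -c "
from h import *
go(.6719,-.0643,.042,50)
go(.5436,.2487,.2,50)
"
```

```text
time_s: 23.55
ee_pos: [0.6714, -0.0644, 0.0416]
eef_rot: [-1.572, -0.001, 0.879]
force: [-0.2, 0.4, 4.0]
grip_width: 0.0509
xyz [ 0.0004 -0.0004 -0.0003] spin 0.4 yaw now 50.4 J6 -1.03
xyz [ 0.1598 -0.1586  0.298 ] spin 0.4 yaw now 50.4 J6 -1.03
```

```bash
python3 -m handwheel '[{"fingers":-0.1,"x":0,"y":0,"z":0,"spin":0},{"fingers":-0.1,"x":0,"y":-0.01,"z":0,"spin":0},{"fingers":-0.1,"x":0,"y":-0.035,"z":0,"spin":0},{"fingers":-0.1,"x":0,"y":-0.065,"z":0,"spin":0},{"fingers":-0.1,"x":0,"y":-0.1,"z":0,"spin":0},{"fingers":-0.1,"x":0.005,"y":-0.135,"z":0.01,"spin":0},{"fingers":-0.1,"x":0.015,"y":-0.155,"z":0.028,"spin":0},{"fingers":-0.1,"x":0.03,"y":-0.158,"z":0.056,"spin":0},{"fingers":-0.1,"x":0.048,"y":-0.158,"z":0.089,"spin":0},{"fingers":-0.1,"x":0.064,"y":-0.158,"z":0.119,"spin":0}]'; python3 -c "
from h import *
go(.5436,.2487,.2,50)
"
```

```text
time_s: 24.55
ee_pos: [0.6194, 0.0621, 0.1994]
eef_rot: [-1.571, -0.0, 0.879]
force: [-0.2, -0.1, -2.1]
grip_width: 0.0507
xyz [ 0.0954 -0.0006  0.1774] spin 0.4 yaw now 50.4 J6 -0.84
```

```bash
python3 -m handwheel '[{"fingers":-0.1,"x":0.015,"y":0,"z":0.028,"spin":0},{"fingers":-0.1,"x":0.033,"y":0,"z":0.061,"spin":0},{"fingers":-0.1,"x":0.051,"y":0,"z":0.095,"spin":0},{"fingers":-0.1,"x":0.068,"y":0,"z":0.127,"spin":0},{"fingers":-0.1,"x":0.083,"y":0,"z":0.155,"spin":0},{"fingers":-0.1,"x":0.092,"y":0,"z":0.172,"spin":0},{"fingers":-0.1,"x":0.095,"y":0.005,"z":0.177,"spin":0},{"fingers":-0.1,"x":0.095,"y":0.015,"z":0.177,"spin":0},{"fingers":-0.1,"x":0.095,"y":0.025,"z":0.177,"spin":0},{"fingers":-0.1,"x":0.095,"y":0.025,"z":0.177,"spin":0}]'; python3 -c "
from h import *
go(.5436,.2487,.155,50)
shot('side','side6')
"
```

```text
time_s: 25.55
ee_pos: [0.5442, 0.2456, 0.1716]
eef_rot: [-1.569, 0.003, 0.878]
force: [1.0, -0.4, -0.4]
grip_width: 0.0508
xyz [0.0021 0.0166 0.0025] spin 0.3 yaw now 50.3 J6 -0.52
```

View pics/side6.png

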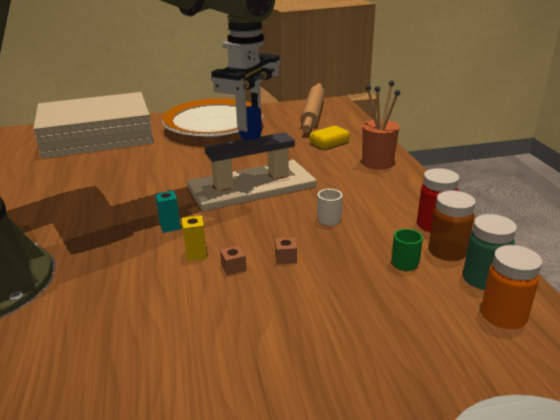

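The cup is upright at (250,122), just above the middle of the strip. I settle it and lower.

```bash
python3 -m handwheel '[{"fingers":-0.1,"x":0,"y":0,"z":0,"spin":0},{"fingers":-0.1,"x":0,"y":0.003,"z":0,"spin":0},{"fingers":-0.1,"x":0,"y":0.006,"z":0,"spin":0},{"fingers":-0.1,"x":0,"y":0.006,"z":0,"spin":0},{"fingers":-0.1,"x":0,"y":0.006,"z":0,"spin":0},{"fingers":-0.1,"x":0,"y":0.006,"z":0,"spin":0},{"fingers":-0.1,"x":0,"y":0.006,"z":0,"spin":0},{"fingers":-0.1,"x":0,"y":0.006,"z":0,"spin":0},{"fingers":-0.1,"x":0,"y":0.006,"z":0,"spin":0},{"fingers":-0.1,"x":0,"y":0.006,"z":0,"spin":0}]'; python3 -c "
from h import *
go(.5436,.2487,.1548,50)
"
```

```text
time_s: 26.6
ee_pos: [0.5445, 0.2469, 0.1678]
eef_rot: [-1.571, -0.0, 0.879]
force: [0.9, 0.9, -0.6]
grip_width: 0.051
xyz [0.0008 0.013  0.0018] spin 0.4 yaw now 50.4 J6 -0.51
```

```bash
python3 -m handwheel '[{"fingers":-0.1,"x":0.0008,"y":0.004,"z":0.0018,"spin":0},{"fingers":-0.1,"x":0.0008,"y":0.008,"z":0.0018,"spin":0},{"fingers":-0.1,"x":0.0008,"y":0.011,"z":0.0018,"spin":0},{"fingers":-0.1,"x":0.0008,"y":0.012,"z":0.0018,"spin":0},{"fingers":-0.1,"x":0.0008,"y":0.013,"z":0.0018,"spin":0},{"fingers":-0.1,"x":0.0008,"y":0.013,"z":0.0018,"spin":0},{"fingers":-0.1,"x":0.0008,"y":0.013,"z":0.0018,"spin":0},{"fingers":-0.1,"x":0.0008,"y":0.013,"z":0.0018,"spin":0},{"fingers":-0.1,"x":0.0008,"y":0.013,"z":0.0018,"spin":0},{"fingers":-0.1,"x":0.0008,"y":0.013,"z":0.0018,"spin":0}]'; python3 -c "
from h import *
go(.5436,.2487,.1548,50)
"
```

```text
time_s: 27.6
ee_pos: [0.5436, 0.2486, 0.1548]
eef_rot: [-1.571, -0.0, 0.879]
force: [-0.7, 0.1, -1.2]
grip_width: 0.0508
xyz [ 0.     -0.      0.0001] spin 0.4 yaw now 50.4 J6 -0.51
```

```bash
python3 -m handwheel '[{"fingers":-0.1,"x":0,"y":0.0004,"z":0,"spin":0},{"fingers":-0.1,"x":0,"y":0.0008,"z":0,"spin":0},{"fingers":-0.1,"x":0,"y":0.0008,"z":0,"spin":0},{"fingers":-0.1,"x":0,"y":0.0008,"z":0,"spin":0},{"fingers":0.3,"x":0,"y":0.0008,"z":0,"spin":0},{"fingers":0.6,"x":0,"y":0.0008,"z":0,"spin":0},{"fingers":0.6,"x":0,"y":0.0008,"z":0,"spin":0},{"fingers":0.6,"x":0,"y":0.0008,"z":0,"spin":0},{"fingers":0.6,"x":0,"y":0.0008,"z":0,"spin":0},{"fingers":0.6,"x":0,"y":0.0008,"z":0,"spin":0}]'
python3 -m handwheel '[{"fingers":0.6,"x":0,"y":-0.005,"z":0,"spin":0},{"fingers":0.6,"x":0,"y":-0.02,"z":0,"spin":0},{"fingers":0.6,"x":0,"y":-0.04,"z":0,"spin":0},{"fingers":0.6,"x":0,"y":-0.065,"z":0,"spin":0},{"fingers":0.6,"x":0,"y":-0.095,"z":0,"spin":0},{"fingers":0.6,"x":-0.01,"y":-0.11,"z":-0.02,"spin":0},{"fingers":0.6,"x":-0.025,"y":-0.11,"z":-0.05,"spin":0},{"fingers":0.6,"x":-0.045,"y":-0.11,"z":-0.09,"spin":0},{"fingers":0.6,"x":-0.06,"y":-0.11,"z":-0.12,"spin":0},{"fingers":0.6,"x":-0.08,"y":-0.11,"z":-0.15,"spin":0}]'
python3 -m handwheel '[{"fingers":0.6,"x":-0.01,"y":0,"z":-0.02,"spin":0},{"fingers":0.6,"x":-0.015,"y":0,"z":-0.03,"spin":0},{"fingers":0.6,"x":-0.02,"y":0,"z":-0.035,"spin":0},{"fingers":0.6,"x":-0.02,"y":0,"z":-0.035,"spin":0},{"fingers":0.6,"x":-0.02,"y":0,"z":-0.035,"spin":0},{"fingers":0.6,"x":-0.02,"y":0,"z":-0.035,"spin":0},{"fingers":0.6,"x":-0.02,"y":0,"z":-0.035,"spin":0},{"fingers":0.6,"x":-0.02,"y":0,"z":-0.035,"spin":0},{"fingers":0.6,"x":-0.02,"y":0,"z":-0.035,"spin":0},{"fingers":0.6,"x":-0.02,"y":0,"z":-0.035,"spin":0}]'
python3 -c "
from h import *
p,d=shot('top','top7'); q=pts3('top',d,np.ones(d.shape,bool)); shot('side','side7')
near=lambda x,y,r:np.hypot(q[:,0]-x,q[:,1]-y)<r
for n,x,y,r,z in(('strip',.543,.247,.13,.113),('bluecup',.543,.247,.05,.175),('white',.6745,.0569,.04,.062),('sh1',.5546,-.058,.04,.035),('sh2',.4537,-.0656,.04,.035)):
    t=q[near(x,y,r)&(abs(q[:,2]-z)<.005)]; print(n,rect(t[:,:2]),np.median(t[:,2]).round(4) if len(t) else None,len(t))
"
```

```text
time_s: 28.6
ee_pos: [0.5436, 0.2486, 0.1539]
eef_rot: [-1.571, 0.0, 0.879]
force: [-0.4, -0.8, -0.3]
grip_width: 0.0751
time_s: 29.6
ee_pos: [0.6087, 0.09, 0.2654]
eef_rot: [-1.572, -0.001, 0.879]
force: [0.2, 0.9, 0.2]
grip_width: 0.0753
time_s: 30.6
ee_pos: [0.6223, 0.0537, 0.2639]
eef_rot: [-1.571, 0.0, 0.879]
force: [0.4, -0.3, 0.2]
grip_width: 0.0757
strip (array([0.5635, 0.2549]), array([160.3,  51.7]), 10.4) 0.1133 1192
bluecup (array([0.5454, 0.252 ]), array([50.4, 44.5]), -11.6) 0.1748 238
white (array([0., 0.]), array([0., 0.]), 0.0) None 0
sh1 (array([ 0.5547, -0.0582]), array([38.3, 38.3]), -8.1) 0.0351 443
sh2 (array([ 0.4537, -0.0655]), array([38.2, 37.9]), -80.3) 0.0349 467
```

View pics/side7.png

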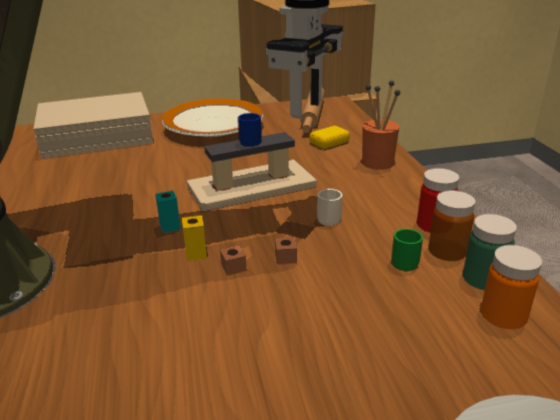

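View pics/top7.png

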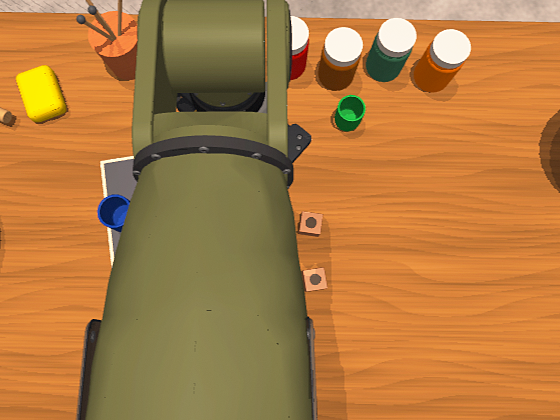

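In the side view the cup stands on the strip at (250,130). The top view is covered by the arm, so I move the arm aside for a clear check.

```bash
python3 -m handwheel '[{"fingers":0.6,"x":-0.02,"y":0,"z":-0.016,"spin":0},{"fingers":0.6,"x":-0.045,"y":0,"z":-0.037,"spin":0},{"fingers":0.6,"x":-0.075,"y":0,"z":-0.062,"spin":0},{"fingers":0.6,"x":-0.105,"y":0,"z":-0.087,"spin":0},{"fingers":0.6,"x":-0.135,"y":0,"z":-0.112,"spin":0},{"fingers":0.6,"x":-0.165,"y":0,"z":-0.137,"spin":0},{"fingers":0.6,"x":-0.19,"y":0,"z":-0.157,"spin":0},{"fingers":0.6,"x":-0.205,"y":0,"z":-0.17,"spin":0},{"fingers":0.6,"x":-0.21,"y":0,"z":-0.174,"spin":0},{"fingers":0.6,"x":-0.21,"y":0,"z":-0.174,"spin":0}]'
python3 -c "
from h import *
p,d=shot('top','top8'); q=pts3('top',d,np.ones(d.shape,bool))
near=lambda x,y,r:np.hypot(q[:,0]-x,q[:,1]-y)<r
for n,x,y,r,z in(('strip',.543,.247,.13,.113),('bluecup',.543,.247,.05,.175),('white',.6745,.0569,.04,.062)):
    t=q[near(x,y,r)&(abs(q[:,2]-z)<.005)]; print(n,rect(t[:,:2]),np.median(t[:,2]).round(4) if len(t) else None,len(t))
"
```

```text
time_s: 31.7
ee_pos: [0.6226, -0.219, 0.2638]
eef_rot: [-1.57, -0.0, 0.879]
force: [-0.0, 0.0, -0.4]
grip_width: 0.0754
strip (array([0.5438, 0.2488]), array([200.4,  57. ]), 10.6) 0.1133 3255
bluecup (array([0.5447, 0.2484]), array([50.8, 50.4]), 77.2) 0.175 315
white (array([0.6746, 0.0575]), array([51.2, 50.3]), 1.0) 0.0617 210
```

View pics/top8.png

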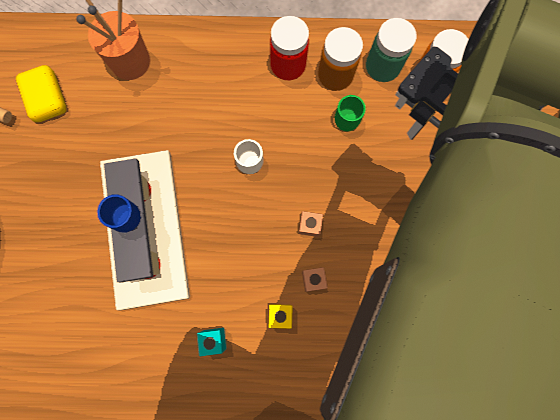

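The clear view shows the strip at (128,220) in line with the shelf and the cup at (119,212) on its middle. I hand in.

```bash
python3 -c "
from station import workorder
print(workorder.hand_in())"
```

```text
the job is handed in; nothing more can be done
None
```

I built the tier and handed the job in at about 32 s. Both tall props stand on the red marks, the strip lies across them, and the blue cup stands on its middle. No verdict is reported, but all my last usable checks were within the limits.

| Item | Last check | Limit |
|---|---|---|
| Tall props (measured before the strip covered them) | about 1 mm from each mark, tops at 95 mm | 12 mm |
| Strip | 1.6 mm from the shelf's centre, aligned within about 0.2°, level, top at 113 mm | 15 mm, 0.14 rad |
| Blue cup | 1 mm from the strip's middle, upright, rim at 175 mm | 15 mm |
| Short brown props and white cup | moved less than 1 mm | 20 mm |

The arm was parked clear of everything. One check failed along the way: right after the cup was released, the arm hid most of the scene from the top camera, giving partial readings for the strip and cup and none for the white cup. I moved the arm aside and measured again, and the strip, cup and white cup figures above are from that clear view.

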